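Set the pole steady's star wheel and hang up the key

TASK

Take the orange-handled adjusting key out of the tool rack and, reaching through the narrow slot in the cover of the green pole steady, push the star wheel round with the key's blade, one tooth at a time towards the pole, until the red pointer stands in the green band. Do not push the pad or its pointer directly. Then hang the key by its eye on the peg of the stand, let go of it, and leave the other things on the bench where they are.

Things in the scene. Friction and masses are not known exactly. Their poses are not given: they have to be found in the camera images.
- key_grip (a point): centre of the orange handle of the loose adjusting key (0.11 to 0.23 kg); z up along the key, x from handle to eye. Handle 24 (x) by 16 (y) by 50 mm (z): grip it across y. A brass flange 30 x 24 x 4 mm under the handle has its underside 29 mm below this point. At the start the key stands upright in one hole of the rack, flange on the rack's top
- key_tip (a point): end of the key's straight flat steel blade, 89 mm straight below key_grip; the blade is 8 mm (x) by 5 mm (y) and 60 mm long below the flange
- key_eye (a point): centre of the key's steel eye, 45 mm from key_grip along the key's x, at the same height; a ring of 6 mm round bar, 38 mm outside and about 24 mm clear inside, its axis along the key's y. The key hangs slanting from it by its own weight
- rack: fixed wooden tool rack, block 60 mm (x) by 200 mm (y) by 66 mm high, origin at the centre of its underside; three holes of 12 x 9 mm in its top, 65 mm apart along its y, holding the key, the awl and the scraper in any order; it stands left or right of the steady
- steady: the fixed pole steady, origin at the centre of its underside, below the slot. Green housing 70 mm (x) by 116 mm (y), steel cover 4 mm thick, top 108 mm above the bench. A dark pole of 40 mm diameter lies along x, its axis 118 mm towards +y and 62 mm above the bench, from x -80 to +280 mm
- slot (a point): centre of the access slot, at the level of the cover's top face. The point's y runs along the slot towards the pole, z is up. The slot is 64 mm long (y) and 14 mm wide (x)
- wheel_hub (a point): axis of the star wheel, 46 mm straight below the slot point, running along the slot's x. Eight teeth 45 degrees apart, each 7 mm wide with parallel flanks, outer radius 40 mm, root radius 24 mm, wheel 12 mm thick. The tooth tops pass 6 mm below the cover's top face. One tooth is red
- star (a joint): angle of the star wheel, rad; grows as the teeth at the top move towards the pole (+y of the slot). At 0 the red tooth stands straight up, the others every 0.785 rad from it. It starts between 0 and 1.0, turns stiffly (0.08 N m, some 3 N at a tooth) and stays where it is left. 3.2 puts the pointer at the middle of the green band, 2.87 and 3.53 at its edges
- pad (a joint): travel of the grey felt pad and of the red pointer fixed to it, m, towards the pole (+y of the slot); geared to the wheel, 9 mm per rad (7.1 mm a tooth)
- band (a point): middle of the green band, 6 mm long along y, painted on the cover 24 mm beside the slot's middle line (+x side); the red pointer (9 mm high above the cover, 2 mm thick along y) slides over it
- peg_mid (a point): middle of the stand's steel peg, on its axis, 195 mm above the bench. The peg is 7 mm thick and points along -x of this point, its tip 29 mm away and its post 35 mm away along +x; it rises 3 mm in the 20 mm from here towards the tip, and its last 9 mm are bent up, the tip 8 mm higher than this point
- stand: the fixed stand of the peg, origin under its grey post (18 mm thick, top 201 mm above the bench); foot plate 110 x 110 x 12 mm, its centre 10 mm along +x. The stand is left or right of the steady, opposite the rack
- awl_grip (a point): awl: dark turned wooden handle 26 mm wide, 44 mm high, on a round shank; stands upright in the rack, 66 mm above the bench. Bystander. Point: centre of its handle
- scraper_grip (a point): scraper: slim round blue handle 18 mm wide, 44 mm high, on a flat shank; stands upright in the rack. Bystander. Point: centre of its handle
- glue_mid (a point): white glue bottle with red cap, 56 mm diameter, 150 mm high, standing. Bystander. Point: its centre
- wax_mid (a point): low brass wax tin, 64 mm diameter, 45 mm high. Bystander. Point: its centre
- mug_mid (a point): blue mug, 76 mm diameter, 85 mm high. Bystander. Point: its centre
- offcut_mid (a point): pale wooden offcut 50 x 70 x 25 mm lying flat. Bystander. Point: its centre
- brush_mid (a point): varnish brush with a pale handle lying flat, 160 mm long. Bystander. Point: about the middle of its length
- jar_mid (a point): amber jar with a steel cap, 56 mm diameter, 100 mm high. Bystander. Point: its centre
Things that resemble listed ones, but are neither listed nor needed, are in the scene too. What is shaped like the stand but pink or yellow is not meant. Leave any turquoise look-alike of the part that bears key_grip alone.

How it is judged (in metres and radians):
On the way, in this order (a step that is already met when the one before it is completed fails the run):
1. the key is drawn up out of the rack (height (world z) of key_grip above 0.165 m), for 0.1 s.
2. the key's blade pushes the star wheel round (value of joint star above 1.8 rad and contact force between key and star above 0.3 N).
3. the pointer stands in the green band, the wheel at rest (value of joint star between 2.87 and 3.53 rad and velocity of joint star below 0.05 rad/s), for 0.3 s.
At the end, for the whole second after the job is handed in: The pointer is in the green band (wheel 2.87 to 3.53 rad) and the key hangs free by its eye on the peg (it may still swing): eye centre within 12 mm sideways of the peg, 18 mm below to 4 mm above its middle, within 28 mm of the middle along it, axis within 0.6 rad of the peg (value of joint star between 2.87 and 3.53 rad and x of key_eye in the frame of peg_mid between -0.028 and 0.03 m and y of key_eye in the frame of peg_mid between -0.012 and 0.012 m and z of key_eye in the frame of peg_mid between -0.018 and 0.004 m and angle between the y axis of key_eye and the x axis of peg_mid, either way round below 0.6 rad); the robot touches nothing.
It fails at once if a bystander is moved by more than 40 mm (distance of any of awl_grip, scraper_grip, glue_mid, wax_mid, mug_mid, offcut_mid, brush_mid, jar_mid from where it was at the start of the episode above 0.04 m).
It fails at once if the pad or its pointer is pushed directly (contact force between pad and anything else above 1.5 N).
It fails at once if the fingers turn the wheel (contact force between star and the fingers above 0.5 N).
It also fails if it takes over 72 s, if anything falls off the work surface, if the arm or the gripper's body presses on something with over 40 N, if the wrist force passes 120 N, or if a joint passes its speed limit or range.

ROBOT

A 6-joint arm with a two-finger parallel gripper is mounted at the origin on the work surface. World frame = base frame: x ahead of the robot, y to its left, z up, the work surface at z = 0. Lengths are in mm, angles in rad, forces in N, time in s.
With the tool pointing down it reaches from about 275 to 750 mm from the base axis. Payload 10.2 kg.
Tool frame: the origin (TCP) lies between the finger pads; the fingertips stand 17 mm ahead of it and the grasp point (between the pads) lies 2 mm behind it; z points along the fingers, y is the line along which they close (so a half turn about z gives the same grasp; the last joint's range is limited). The gripper opens to 85 mm and grips with 20 to 120 N. Pads are 22 mm wide; open, the fingers measure 114 mm over their backs; the gripper's body (76 mm by 85 mm) begins 54 mm behind the grasp point. The pads swing forward as they close: fully open they stand 13 mm farther back than shut.
Start: joints at [-1.541, 0.313, 1.498, -0, 1.331, -0.223], TCP at [131.297, -508.323, 248.294] pointing down, gripper open.
Joint ranges: [-2.94, 2.94], [-0.97, 2.17], [0.19, 2.56], [-1.23, 4.37], [0.02, 3.11], [-2.88, 2.88]. Speed limits (rad/s): [2.39, 2.39, 3.01, 3.14, 3.14, 3.14].

INTERFACE

Orientations are given as a unit quaternion [w, x, y, z].
In Python, from rig import * gives the robot as it stands.
- The arm moves only by the tool step_arm, never from a script. Its argument "commands" is text: rows parted by semicolons, each of 7 numbers parted by spaces: the opening, from 0 (shut) to 1 (fully open), then the shift along the tool's x, y, z in cm, then the turn, a rotation vector about the tool's x, y, z in rad. In form: hand x y z rx ry rz; .... A call has 1 to 20 rows; each row is the pose to reach, as a shift and turn from the pose commanded when the call began, along the tool's axes at that moment; what a row does not reach only later rows make up. A row lasts 1/12 s, in which the tool goes at most 41.7 mm and 7.16 degrees, less where a joint would pass 70% of its speed; a pose out of reach is approached as far as the arm can. A call with a gripper value outside its range is refused whole. The fingers move at their own pace and stop on an object; "newtons" is the grip in N (left out, the last holds). Time passes only in rows, so rows that repeat a pose let the fingers close. It gives the time, the measured TCP pose, the force, the opening and the grip force at its end, in the units of the state.
- sense(): the state, without advancing time (a new reading comes with each control period).
- capture(name): name is "side" or "top"; returns the picture (480x640x3 uint8, red, green, blue); there is no depth.
- camera_model(name): a dict with "mtx" (3x3 intrinsics, pixels), "eye" and "rotation" of the camera in the world. Camera axes: x right, y down, z forward; pixel columns grow to the right and rows downward; lengths in mm; the calibration is good to about 2 mm. A picture is of the moment at which its call begins. camera_model takes no time and is no camera call.
- finish_job(): hands the job in; it is judged then, once.
Trained networks look in the newest picture that a camera, given by its name, has taken for a name from the list of things; names that differ only in an ending like _2 or _b are one class to them, and where a whole thing is asked for, a point or a joint stands for the part that bears it (a point fixed in the world has none). Each returns a list of dicts, best first, with "score" (0 to 1); they miss things now and then, are a little off and sometimes report something else, mostly with a low value. They report only what shows in the picture. A call takes as long as a camera call. They do not tell look-alikes from the thing itself.
- search_frame(camera, label): "rect" ([centre column, centre row, width, height] in pixels, round what is visible of it).
- trace(camera, label): "mask" (480x640 bool, what is visible of it) and "rect" ([centre column, centre row, width, height] in pixels, round what is visible of it).
- spot_point(camera, label): "xy" ([column, row] in pixels: a listed point, or the origin of a listed thing).
The state is a dict: "time_s": time; "joints": joint angles; "dq": joint speeds; "tau": joint torques, N m; "eef_pos": TCP position; "ee_rot": TCP orientation; "force": force on the tool from outside, world axes, zero at the start; "wrist_torque": the same for the moment, N m; "grip_width": opening from 0.0 (shut) to 1.0 (fully open); "grip_force": force on a finger pad.
Only numpy, scipy, OpenCV 4.12 (cv2) and the standard library are available. Lean on these libraries where they do the work, as an engineer would, in place of code of your own. Each camera call takes 0.05 s, during which the arm holds its last target. There are 200 camera calls.

## Working session

There is one attempt and no reset: what is moved stays moved. The work goes in short steps, Python scripts to look and compute and a tool call to move; the robot and the scene stay as the last step left them, time stands still between calls to the robot, and variables do not carry over. Pictures are saved under pics/ and viewed, at most 10 in all, crops included, and the job is handed in when it is done.

Besides the shell and the picture viewer there is one more tool, called as name(argument=value, ...) on one line, values as JSON. step_arm: Moves the arm, as the interface text tells. Its arguments: {"type":"object","properties":{"commands":{"type":"string"},"newtons":{"type":"number"}},"required":["commands"]}

```bash
mkdir -p pics; ls
cat > h.py <<'E'
from rig import *
import numpy as np, cv2
from scipy.spatial.transform import Rotation as R
def cam(n):
    c=camera_model(n); return np.array(c['mtx'],float),np.array(c['eye'],float),np.array(c['rotation'],float)
def ray(n,xy):
    K,e,r=cam(n); d=r@np.linalg.inv(K)@np.array([xy[0],xy[1],1.0]); return e,d/np.linalg.norm(d)
def onz(n,xy,z):
    e,d=ray(n,xy); return e+d*(z-e[2])/d[2]
def tri(a,b):
    e1,d1=ray('top',a); e2,d2=ray('side',b)
    s=np.linalg.lstsq(np.c_[d1,-d2],e2-e1,rcond=None)[0]
    p,q=e1+s[0]*d1,e2+s[1]*d2
    return (p+q)/2,np.linalg.norm(p-q)
def proj(n,P):
    K,e,r=cam(n); v=K@(r.T@(np.array(P,float)-e)); return v[:2]/v[2]
E
python3 - <<'E'
from h import *
for n in('top','side'):
    cv2.imwrite(f'pics/{n}0.png',capture(n)[:,:,::-1]); K,e,r=cam(n); print(n,K[0,0],e,r.round(3).tolist())
for l in['key_grip','key_tip','key_eye','rack','steady','slot','wheel_hub','band','peg_mid','stand','awl_grip','scraper_grip']:
    for n in('top','side'):
        print(l,n,[(np.round(d['xy'],1).tolist(),round(d['score'],2)) for d in spot_point(n,l)[:4]])
print(sense())
E
```

```text
pics
top 467.1949756967621 [ 296.59838423   32.99038382 1399.24311222] [0.06, -0.704, 0.705, -0.062]
side 441.66151114283696 [ 492.05211192 -794.94339587  845.06489108] [-0.423, 0.905, -0.042, 0.008]
key_grip top [([461.1, 296.8], 0.75), ([399.6, 241.4], 0.73), ([448.2, 236.9], 0.57)]
key_grip side [([317.3, 390.2], 0.82), ([241.1, 449.3], 0.75), ([302.1, 220.4], 0.23)]
key_tip top [([433.9, 291.8], 0.81)]
key_tip side [([251.5, 406.1], 0.82)]
key_eye top [([466.6, 284.0], 0.8), ([444.5, 219.2], 0.59), ([343.0, 222.7], 0.41)]
key_eye side [([263.6, 454.3], 0.93), ([346.3, 384.9], 0.74), ([249.6, 315.7], 0.39)]
rack top [([417.0, 243.2], 0.89)]
rack side [([314.9, 388.1], 0.94)]
steady top [([342.6, 221.6], 0.76)]
steady side [([343.9, 302.1], 0.58)]
slot top [([343.9, 214.6], 0.92), ([225.3, 251.7], 0.29)]
slot side [([342.7, 267.0], 0.83), ([284.9, 164.2], 0.31)]
wheel_hub top [([417.3, 244.9], 0.72), ([337.3, 214.8], 0.6)]
wheel_hub side [([343.3, 287.6], 0.74)]
band top [([428.8, 175.7], 0.5)]
band side [([348.3, 262.7], 0.64)]
peg_mid top [([213.4, 251.4], 0.91), ([175.0, 324.8],
[... 438 characters left out ...]
, 0.49)]
{'time_s': 1.3, 'joints': array([-1.54141569e+00,  3.12881549e-01,  1.49768366e+00, -2.13092003e-05,
        1.33098933e+00, -2.23372239e-01]), 'dq': array([-0.00094066, -0.00054824,  0.0008698 ,  0.00213845, -0.00155546,
       -0.00023981]), 'tau': array([-7.74468863e-04, -4.12170124e+01, -2.59896469e+01, -2.56431913e-04,
        5.63197264e-04,  4.25748183e-06]), 'eef_pos': array([ 131.28472509, -508.33292502,  248.30977922]), 'ee_rot': array([ 1.79644460e-05,  9.92024801e-01,  1.26042825e-01, -1.21465933e-05]), 'force': array([ 0.32170301,  0.73784029, -0.30105751]), 'wrist_torque': array([0.01698689, 0.06275319, 0.01062622]), 'grip_force': 0.0, 'grip_width': 0.9999609023609245}
```

View pics/top0.png

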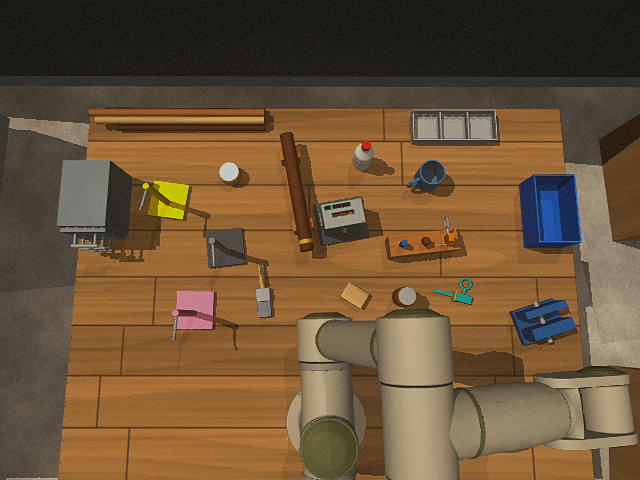

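View pics/side0.png

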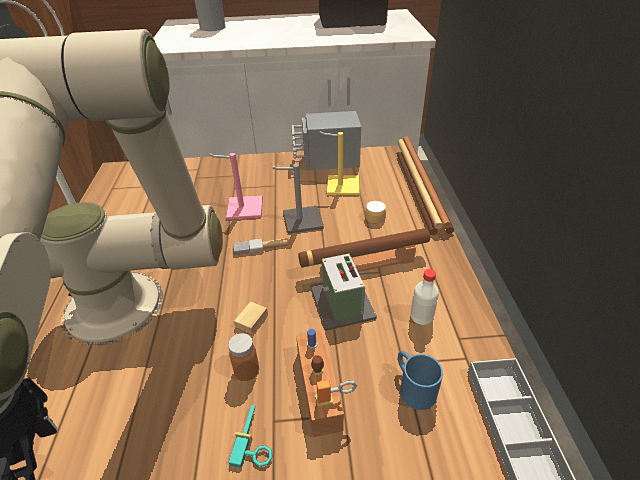

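Run:
```python
from h import *
t=cv2.imread('pics/top0.png'); s=cv2.imread('pics/side0.png')
def cr(i,x,y,w,h): return cv2.resize(i[y:y+h,x:x+w],(400,300),interpolation=cv2.INTER_CUBIC)
a=np.vstack([np.hstack([cr(t,300,180,80,60),cr(t,390,210,80,60)]),np.hstack([cr(s,300,240,80,60),cr(s,270,370,107,80)])])
cv2.imwrite('pics/c1.png',a)
```

```text
(no output)
```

View pics/c1.png

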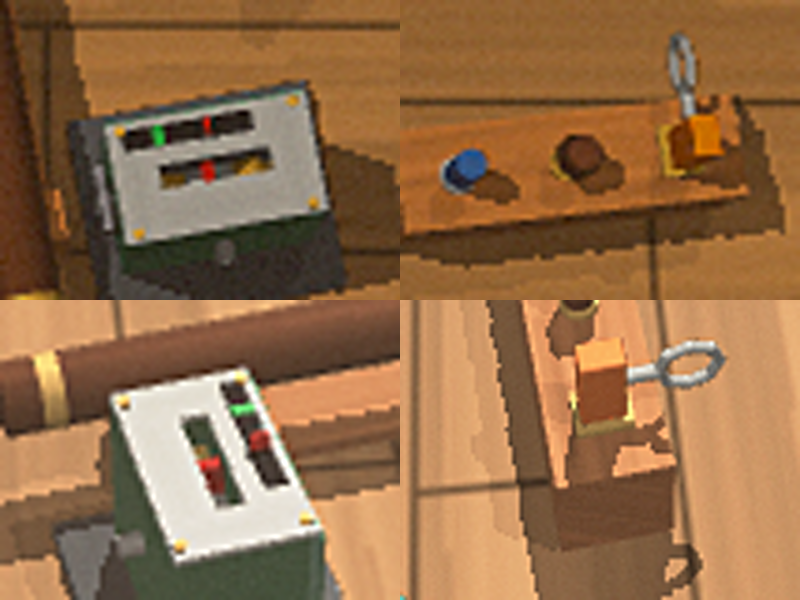

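```bash
cat > m.py <<'E'
from h import *
T=lambda x,y:(300+x/5,180+y/5); T2=lambda x,y:(390+(x-400)/5,210+y/5)
S=lambda x,y:(300+x/5,240+(y-300)/5); S2=lambda x,y:(270+(x-400)*.2675,370+(y-300)*.2667)
r=lambda p:np.round(p,1).tolist()
if __name__=='__main__':
    print('cover top',[r(onz('top',T(*p),108)) for p in[(105,97),(305,82),(328,210),(127,245)]])
    print('screws top',[r(onz('top',T(*p),109)) for p in[(121,131),(293,100),(314,203),(139,233)]])
    print('screws side',[r(onz('side',S(*p),109)) for p in[(124,402),(238,375),(307,520),(181,547)]])
    print('slot ends top',[r(onz('top',T(*p),108)) for p in[(160,174),(272,157)]])
    print('slot side',[r(onz('side',S(*p),108)) for p in[(194,417),(231,506)]])
    print('band',r(onz('top',T(159,135),108)),r(onz('side',S(242,408),108)))
    print('redtooth',r(onz('top',T(208,172),102)),r(onz('side',S(210,463),102)))
    print('key handle top',r(onz('top',T2(706,137),120)),r(onz('side',S2(600,355),120)))
    print('handle top corners',[r(onz('top',T2(*p),120)) for p in[(692,118),(718,114),(721,154),(696,158)]])
    print('eye',r(onz('top',T2(682,62),95)),r(onz('side',S2(690,364),95)))
    print('rack top back edge',[r(onz('top',T2(*p),66)) for p in[(402,129),(735,95),(748,190),(404,234)]])
    print('spot slot',tri((343.9,214.6),(342.7,267)), 'key_eye', tri((444.5,219.2),(346.3,384.9)),'grip',tri((448.2,236.9),(317.3,390.2)))
    print('peg',tri((213.4,251.4),(284.6,165.2)),tri((213.4,251.4),(216.7,154.9)))
    print('stand',onz('top',(224.6,252.9),0),onz('side',(297.2,223.6),0))
    print('awl',onz('top',T2(580,157),110),'scr',onz('top',T2(468,165),110))
E
python3 m.py
python3 - <<'E'
import cv2,numpy as np
t=cv2.imread('pics/top0.png'); s=cv2.imread('pics/side0.png')
def cr(i,x,y,w,h): return cv2.resize(i[y:y+h,x:x+w],(400,400),interpolation=cv2.INTER_CUBIC)
cv2.imwrite('pics/c2.png',np.hstack([cr(t,195,215,60,60),cr(s,260,150,80,80)]))
E
```

```text
Traceback (most recent call last):
  File "m.py", line 6, in <module>
    print('cover top',[r(onz('top',T(*p),108)) for p in[(105,97),(305,82),(328,210),(127,245)]])
                         ~~~^^^^^^^^^^^^^^^^^
  File "h.py", line 9, in onz
    e,d=ray(n,xy); return e+d*(z-e[2])/d[2]
        ~~~^^^^^^
  File "h.py", line 7, in ray
    K,e,r=cam(n); d=r@np.linalg.inv(K)@np.array([xy[0],xy[1],1.0]); return e,d/np.linalg.norm(d)
                    ~^~~~~~~~~~~~~~~~~
ValueError: matmul: Input operand 1 has a mismatch in its core dimension 0, with gufunc signature (n?,k),(k,m?)->(n?,m?) (size 3 is different from 4)
```

View pics/c2.png

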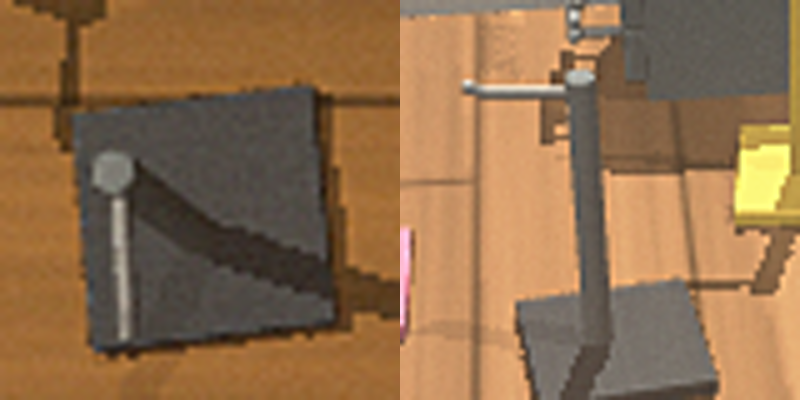

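```bash
sed -i "s/np.array(c\['rotation'\],float)/R.from_quat(np.array(c['rotation'],float)[[1,2,3,0]]).as_matrix()/" h.py
cat >> m.py <<'E'
    print('post top',r(onz('top',(211.8,240.5),201)),r(onz('side',(296,165.6),201)))
    print('peg tip',r(onz('top',(213.75,265.5),203)),r(onz('side',(273.8,167.6),203)))
    print('foot',[r(onz('top',(195+x/6.667,215+y/6.667),12)) for x,y in[(75,113),(312,88),(335,325),(97,350)]])
E
python3 m.py
```

```text
cover top [[622.1, 13.8, 108.0], [630.9, -100.1, 108.0], [556.6, -111.8, 108.0], [536.5, 1.6, 108.0]]
screws top [[602.0, 4.7, 109.0], [620.1, -93.0, 109.0], [560.4, -103.9, 109.0], [543.2, -5.2, 109.0]]
screws side [[544.6, -7.9, 109.0], [602.2, 5.7, 109.0], [621.5, -95.7, 109.0], [562.2, -106.6, 109.0]]
slot ends top [[577.4, -17.2, 108.0], [587.2, -80.7, 108.0]]
slot side [[577.5, -21.0, 108.0], [588.0, -82.3, 108.0]]
band [600.0, -16.8, 108.0] [601.3, -17.1, 108.0]
redtooth [579.8, -44.7, 102.0] [582.3, -47.2, 102.0]
key handle top [510.6, -347.5, 120.0] [513.4, -350.4, 120.0]
handle top corners [[521.3, -340.3, 120.0], [523.6, -354.9, 120.0], [501.1, -355.4, 120.0], [498.8, -341.4, 120.0]]
eye [558.1, -343.5, 95.0] [558.8, -344.3, 95.0]
rack top back edge [[524.3, -187.6, 66.0], [544.4, -381.7, 66.0], [488.7, -386.3, 66.0], [463.1, -187.1, 66.0]]
spot slot (array([579.37112605, -49.70162889, 121.58147729]), np.float64(8.607525012630107)) key_eye (array([ 562.04208375, -338.76530328,   95.60014965]), np.float64(10.387939648739945)) grip (array([ 508.50597761, -346.27377125,   99.23892172]), np.float64(14.06648323013925))
peg (array([459.08918572, 292.87664372, 204.07846005]), np.float64(1.6057933873382673)) (array([367.58308968, 244.14446833, 304.12910379]), np.float64(163.20075258815092))
stand [483.21086407 303.4541411    0.        ] [ 4.81363965e+02  2.83659198e+02 -1.13686838e-13]
awl [ 500.95063307 -279.45012398  110.        ] scr [ 496.421683   -216.65813379  110.        ]
post top [488.9, 298.9, 201.0] [490.2, 291.8, 201.0]
peg tip [423.5, 291.0, 203.0] [427.9, 284.9, 203.0]
foot [[545.3, 358.5, 12.0], [556.8, 251.7, 12.0], [449.0, 238.6, 12.0], [437.8, 344.5, 12.0]]
```

step_arm(commands="0.45 10 -1.5 0 0 0 0.05; 0.45 20 -3 0 0 0 0.1; 0.45 30 -4.5 0 0 0 0.143; 0.45 40.84 -5.91 0 0 0 0.143; 0.45 40.84 -5.91 0 0 0 0.143; 0.45 40.84 -5.91 0 0 0 0.143; 0.45 40.84 -5.91 0 0 0 0.143; 0.45 40.84 -5.91 0 0 0 0.143; 0.45 40.84 -5.91 0 0 0 0.143; 0.45 40.84 -5.91 4 0 0 0.143; 0.45 40.84 -5.91 8.8 0 0 0.143; 0.45 40.84 -5.91 8.8 0 0 0.143; 0.45 40.84 -5.91 8.8 0 0 0.143; 0.45 40.84 -5.91 8.8 0 0 0.143; 0.45 40.84 -5.91 8.8 0 0 0.143; 0.45 40.84 -5.91 8.8 0 0 0.143", newtons=50)

```text
time_s: 2.63
eef_pos: [512.2, -349.9, 162.5]
ee_rot: [0.001, 0.999, 0.055, 0.001]
force: [-0.4, 0.1, 0.6]
grip_width: 0.447
grip_force: 0.0
```

step_arm(commands="0.45 0 0 2 0 0 0; 0.45 0 0 4 0 0 0; 0.45 0 0 5.5 0 0 0; 0.45 0 0 6.7 0 0 0; 0.45 0 0 6.7 0 0 0; 0.45 0 0 6.7 0 0 0; 0.45 0 0 6.7 0 0 0; 0 0 0 6.7 0 0 0; 0 0 0 6.7 0 0 0; 0 0 0 6.7 0 0 0; 0 0 0 6.7 0 0 0; 0 0 0 6.7 0 0 0; 0 0 0 6.7 0 0 0")

```text
time_s: 3.72
eef_pos: [512.3, -349.2, 94.5]
ee_rot: [0.001, 0.998, 0.055, 0.001]
force: [0.1, 1.7, 5.9]
grip_width: 0.178
grip_force: 49.4
```

Run:
```python
from h import *
t=capture('top'); s=capture('side'); st=sense(); print(st['eef_pos'],st['grip_width'],st['grip_force'],st['force'],R.from_quat(st['ee_rot'][[1,2,3,0]]).as_matrix().round(3).tolist())
def cr(i,x,y,w,h): return cv2.resize(i[y:y+h,x:x+w,::-1],(400,300),interpolation=cv2.INTER_CUBIC)
cv2.imwrite('pics/c3.png',np.hstack([cr(t,390,200,80,60),cr(s,260,340,120,90)]))
```

```text
[ 512.27356266 -349.14396171   94.45637837] 0.1820250346744919 49.3875914812088 [0.28723397 1.82352166 6.58169685] [[0.994, 0.11, 0.001], [0.11, -0.994, -0.001], [0.001, 0.001, -1.0]]
```

View pics/c3.png

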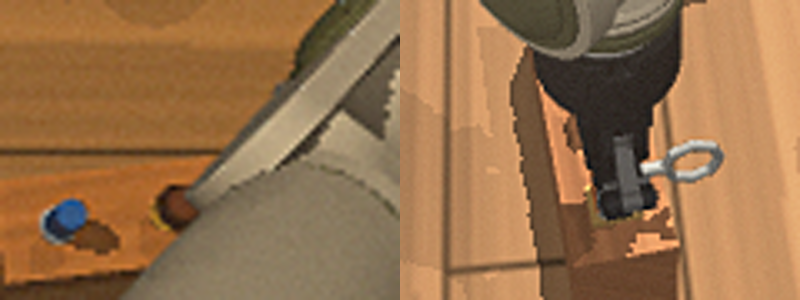

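step_arm(commands="0 0 0 -1 0 0 0; 0 0 0 -3 0 0 0; 0 0 0 -5 0 0 0; 0 0 0 -8 0 0 0; 0 0 0 -11 0 0 0; 0 0 0 -14 0 0 0; 0 0 0 -14 0 0 0; 0 0 0 -14 0 0 0; 0 0 0 -14 0 0 0; 0 0 0 -14 0 0 0", newtons=80)

```text
time_s: 4.65
eef_pos: [511.5, -348.6, 231.9]
ee_rot: [-0.001, 0.998, 0.055, -0.001]
force: [0.4, -0.8, -1.7]
grip_width: 0.177
grip_force: 78.2
```

Run:
```python
from h import *
t=capture('top'); s=capture('side'); st=sense(); print(st['eef_pos'],st['ee_rot'],st['grip_width'],st['grip_force'],st['force'])
M=R.from_quat(st['ee_rot'][[1,2,3,0]]).as_matrix(); p=st['eef_pos']
for l,o in[('key_tip',[0,0,87]),('key_eye',[45,0,-2]),('key_grip',[0,0,-2])]:
  for n in('top','side'):
    print(l,n,'pred',proj(n,p+M@np.array(o)).round(1),[(np.round(d['xy'],1).tolist(),round(d['score'],2)) for d in spot_point(n,l)[:3]])
x,y=proj('side',p+M@np.array([0,0,30])).astype(int)
c=s[y-60:y+60,x-80:x+80,::-1]; cv2.imwrite('pics/c4.png',cv2.resize(c,(800,600),interpolation=cv2.INTER_CUBIC)); print(x-80,y-60)
```

```text
[ 511.66902188 -348.73806588  232.1169015 ] [-8.09123959e-04  9.98494753e-01  5.48363939e-02 -7.36982867e-04] 0.17831233555142711 78.15394520759583 [-0.06590884 -0.72950845 -2.26880953]
key_tip top pred [454.2 235.5] []
key_tip side pred [322.1 376.1] [([250.0, 404.1], 0.79), ([321.7, 378.2], 0.57)]
key_eye top pred [461.7 212.4] [([464.2, 286.5], 0.56)]
key_eye side pred [347.3 341.5] [([348.3, 342.6], 0.9), ([263.6, 455.2], 0.88), ([243.8, 360.1], 0.74)]
key_grip top pred [464.6 229.6] [([462.9, 298.3], 0.5)]
key_grip side pred [320.9 346. ] [([315.9, 347.4], 0.74), ([240.7, 446.0], 0.74)]
241 297
```

View pics/c4.png

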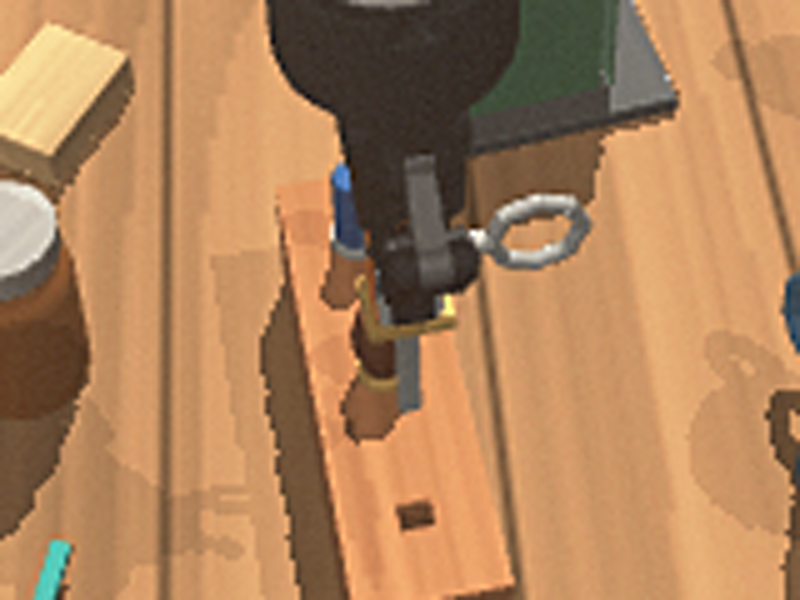

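step_arm(commands="0 0.7 -2 0 0 0 0; 0 2 -5 0 0 0 -0.02; 0 3.3 -9 0 0 0 -0.04; 0 4.6 -12.5 0 0 0 -0.07; 0 5.9 -16 0 0 0 -0.07; 0 7.3 -20 0 0 0 -0.07; 0 8.7 -23.5 0 0 0 -0.07; 0 9.7 -26 0 0 0 -0.07; 0 10.33 -28.02 0 0 0 -0.07; 0 10.33 -28.02 0 0 0 -0.07; 0 10.33 -28.02 1 0 0 -0.07; 0 10.33 -28.02 1.6 0 0 -0.07; 0 10.33 -28.02 1.6 0 0 -0.07; 0 10.33 -28.02 1.6 0 0 -0.07; 0 10.33 -28.02 1.6 0 0 -0.07; 0 10.33 -28.02 1.6 0 0 -0.07")

```text
time_s: 6.38
eef_pos: [584.0, -59.7, 217.5]
ee_rot: [0.0, 0.996, 0.089, 0.0]
force: [0.5, 0.2, -1.2]
grip_width: 0.179
grip_force: 78.2
```

Run:
```python
from h import *
s=capture('side'); st=sense(); print(st['eef_pos'],st['ee_rot'],st['force'])
M=R.from_quat(st['ee_rot'][[1,2,3,0]]).as_matrix(); p=st['eef_pos']
print('tip',p+M@np.array([0,0,87]),'px',proj('side',p+M@np.array([0,0,87])))
for l in('key_tip','slot','key_eye'): print(l,[(np.round(d['xy'],1).tolist(),round(d['score'],2)) for d in spot_point('side',l)[:3]])
print('eye',proj('side',p+M@np.array([45,0,-2])))
c=s[205:295,290:410,::-1]; cv2.imwrite('pics/c5.png',cv2.resize(c,(800,600),interpolation=cv2.INTER_CUBIC))
```

```text
[583.96722009 -59.55296216 217.55719717] [9.27741365e-05 9.95989370e-01 8.94713104e-02 2.27290824e-04] [-0.26909951 -0.04285123 -2.26043345]
tip [584.00805439 -59.56550165 130.55720765] px [343.41988964 267.51147569]
key_tip [([251.2, 407.2], 0.81), ([345.3, 269.4], 0.57), ([365.8, 237.6], 0.42)]
slot [([342.9, 265.4], 0.92)]
key_eye [([262.1, 455.5], 0.92), ([365.7, 238.1], 0.73)]
eye [363.20094796 234.52101979]
```

View pics/c5.png

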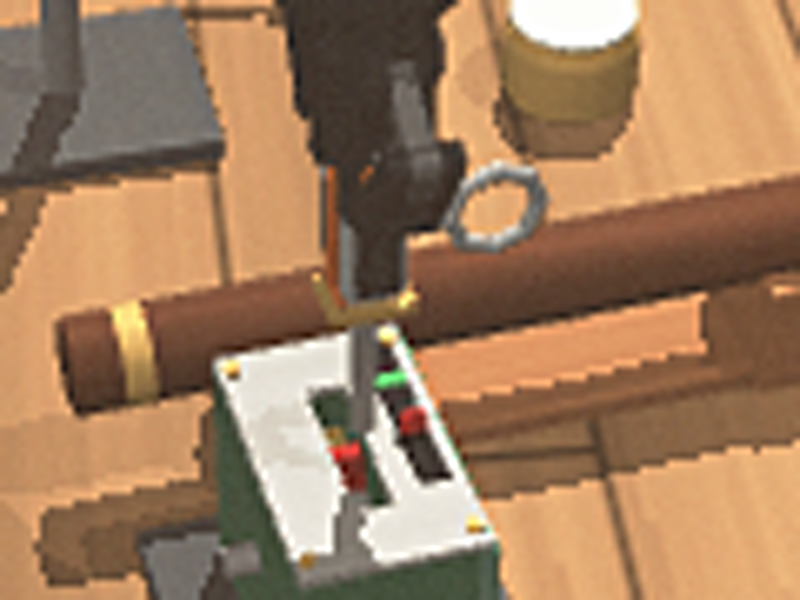

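Run:
```python
from h import *
P=lambda x,y:(290+x*.15,205+y*.15)
print('tip',onz('side',P(362,430),129),'eye',onz('side',P(497,207),218), 'eye pred',583.97+45*.984,-59.55+45*.178)
print('screws',[onz('side',P(*p),109).round(1).tolist() for p in[(232,370),(387,336),(474,525),(307,561)]])
print('slot corners',[onz('side',P(*p),108).round(1).tolist() for p in[(308,393),(338,385),(390,500),(366,505)]])
```

```text
tip [585.4637613 -64.7485335 129.       ] eye [630.74891434 -55.20922696 218.        ] eye pred 628.25 -51.54
screws [[544.5, -8.3, 109.0], [603.1, 4.1, 109.0], [620.9, -94.8, 109.0], [561.9, -105.8, 109.0]]
slot corners [[571.0, -22.2, 108.0], [582.3, -19.2, 108.0], [593.8, -79.0, 108.0], [585.2, -80.5, 108.0]]
```

step_arm(commands="0 -0.1 -0.29 0 0 0 0; 0 -0.1 -0.29 0.6 0 0 0; 0 -0.1 -0.29 1.2 0 0 0; 0 -0.1 -0.29 1.8 0 0 0; 0 -0.1 -0.29 2.4 0 0 0; 0 -0.1 -0.29 2.7 0 0 0; 0 -0.1 -0.29 2.7 0 0 0; 0 -0.1 -0.29 2.7 0 0 0; 0 -0.1 -0.29 2.7 0 0 0")

```text
time_s: 7.33
eef_pos: [582.6, -56.5, 190.6]
ee_rot: [0.0, 0.996, 0.09, 0.0]
force: [-1.1, -0.5, -1.7]
grip_width: 0.177
grip_force: 78.2
```

step_arm(commands="0 0 0 0.4 0 0 0; 0 0 0 0.8 0 0 0; 0 0 0 1.2 0 0 0; 0 0 0 1.4 0 0 0; 0 0 0 1.4 0 0 0; 0 0 0 1.4 0 0 0; 0 0 0 1.4 0 0 0")

```text
time_s: 7.92
eef_pos: [582.5, -56.5, 176.5]
ee_rot: [0.0, 0.996, 0.09, 0.0]
force: [-0.0, 0.3, -1.1]
grip_width: 0.182
grip_force: 78.2
```

step_arm(commands="0 0 -0.4 0 0 0 0; 0 0 -0.8 0 0 0 0; 0 0 -1.2 0 0 0 0; 0 0 -1.6 0 0 0 0; 0 0 -2.0 0 0 0 0; 0 0 -2.4 0 0 0 0; 0 0 -2.8 0 0 0 0; 0 0 -3.1 0 0 0 0; 0 0 -3.3 0 0 0 0; 0 0 -3.3 0 0 0 0; 0 0 -3.3 0 0 0 0")

```text
time_s: 8.83
eef_pos: [576.5, -23.5, 176.4]
ee_rot: [-0.0, 0.996, 0.09, 0.0]
force: [0.5, -0.4, 0.5]
grip_width: 0.173
grip_force: 78.7
```

Run:
```python
from h import *
s=capture('side'); st=sense(); print(st['eef_pos'],st['force'])
c=s[215:305,290:410,::-1]; cv2.imwrite('pics/c6.png',cv2.resize(c,(800,600),interpolation=cv2.INTER_CUBIC))
```

```text
[576.4661036  -23.61515829 176.34031138] [0.19822227 0.17480197 0.39474675]
```

View pics/c6.png

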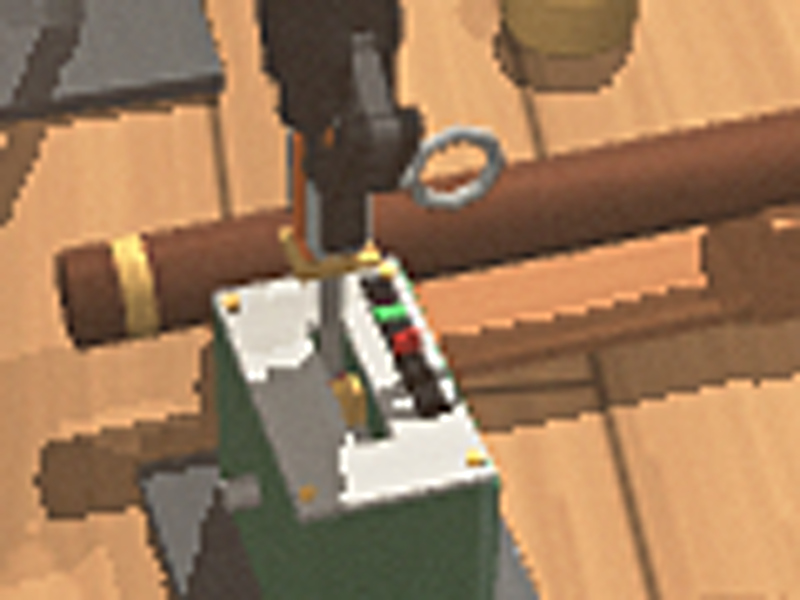

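step_arm(commands="0 0 0.3 0 0 0 0; 0 0 0.3 -1 0 0 0; 0 0 0.3 -1.9 0 0 0; 0 0 0.3 -1.9 0 0 0; 0 0 1.5 -1.9 0 0 0; 0 0 2.7 -1.9 0 0 0; 0 0 3.3 -1.9 0 0 0; 0 0 3.3 -1.9 0 0 0; 0 0 3.3 -1.9 0 0 0; 0 0 3.3 -1 0 0 0; 0 0 3.3 0 0 0 0; 0 0 3.3 0 0 0 0; 0 0 2.7 0 0 0 0; 0 0 2.1 0 0 0 0; 0 0 1.5 0 0 0 0; 0 0 0.9 0 0 0 0; 0 0 0.4 0 0 0 0; 0 0 0 0 0 0 0; 0 0 0 0 0 0 0; 0 0 0 0 0 0 0")

```text
time_s: 10.55
eef_pos: [576.4, -23.3, 176.4]
ee_rot: [-0.0, 0.996, 0.09, 0.0]
force: [0.2, 0.8, -1.5]
grip_width: 0.174
grip_force: 78.8
```

step_arm(commands="0 0 0.3 0 0 0 0; 0 0 0.3 -1 0 0 0; 0 0 0.3 -1.9 0 0 0; 0 0 0.3 -1.9 0 0 0; 0 0 1.5 -1.9 0 0 0; 0 0 2.7 -1.9 0 0 0; 0 0 3.3 -1.9 0 0 0; 0 0 3.3 -1.9 0 0 0; 0 0 3.3 -1.9 0 0 0; 0 0 3.3 -1 0 0 0; 0 0 3.3 0 0 0 0; 0 0 3.3 0 0 0 0; 0 0 2.7 0 0 0 0; 0 0 2.1 0 0 0 0; 0 0 1.5 0 0 0 0; 0 0 0.9 0 0 0 0; 0 0 0.4 0 0 0 0; 0 0 0 0 0 0 0; 0 0 0 0 0 0 0; 0 0 0 0 0 0 0")

```text
time_s: 12.22
eef_pos: [576.4, -23.3, 176.4]
ee_rot: [-0.0, 0.996, 0.09, 0.0]
force: [1.1, -1.7, -0.8]
grip_width: 0.177
grip_force: 79.0
```

Run:
```python
from h import *
s=capture('side'); st=sense(); print(st['eef_pos'],st['force'],st['time_s'])
a=s[215:290,300:380,::-1]; cv2.imwrite('pics/s7.png',s[:,:,::-1])
b=cv2.imread('pics/side0.png')[215:290,300:380]
f=lambda i:cv2.resize(i,(400,375),interpolation=cv2.INTER_CUBIC)
cv2.imwrite('pics/c7.png',np.hstack([f(b),f(a)]))
```

```text
[576.43299652 -23.54654882 176.30636573] [-1.01325426  0.72044179 -1.12166621] 12.2667
```

View pics/c7.png

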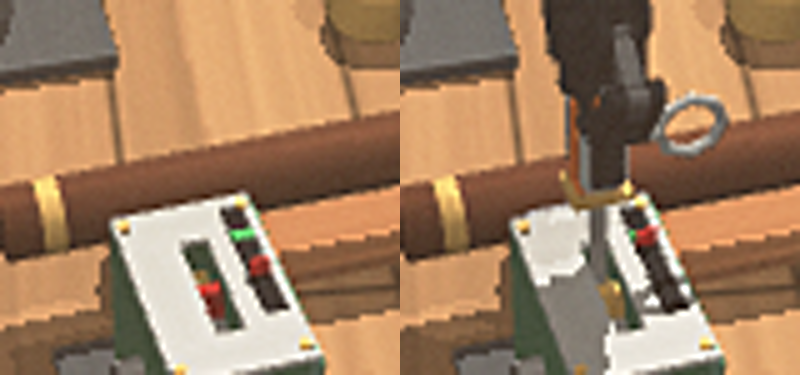

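step_arm(commands="0 0 0.3 0 0 0 0; 0 0 0.3 -1 0 0 0; 0 0 0.3 -1.9 0 0 0; 0 0 0.3 -1.9 0 0 0; 0 0 1.5 -1.9 0 0 0; 0 0 2.7 -1.9 0 0 0; 0 0 3.3 -1.9 0 0 0; 0 0 3.3 -1.9 0 0 0; 0 0 3.3 -1.9 0 0 0; 0 0 3.3 -1 0 0 0; 0 0 3.3 0 0 0 0; 0 0 3.3 0 0 0 0; 0 0 2.7 0 0 0 0; 0 0 2.1 0 0 0 0; 0 0 1.5 0 0 0 0; 0 0 1.0 0 0 0 0; 0 0 0.6 0 0 0 0; 0 0 0.3 0 0 0 0; 0 0 0 0 0 0 0; 0 0 0 0 0 0 0")

```text
time_s: 13.93
eef_pos: [576.5, -23.2, 176.6]
ee_rot: [-0.0, 0.996, 0.09, 0.0]
force: [-0.1, -0.7, 0.4]
grip_width: 0.183
grip_force: 79.3
```

step_arm(commands="0 0 0 0 0 0 0; 0 0 0 0 0 0 0; 0 0 0.3 0 0 0 0; 0 0 0.5 0 0 0 0; 0 0 0.5 -1 0 0 0; 0 0 0.5 -2 0 0 0; 0 0 0.5 -4 0 0 0; 0 0 0.5 -7 0 0 0; 0 0 0.5 -10 0 0 0; 0 0 0.5 -10 0 0 0; 0 0 0.5 -10 0 0 0; 0 0 0.5 -10 0 0 0; 0 0 0.5 -10 0 0 0")

```text
time_s: 15.02
eef_pos: [577.0, -28.8, 275.4]
ee_rot: [-0.0, 0.996, 0.09, -0.001]
force: [0.1, 0.4, -1.6]
grip_width: 0.177
grip_force: 79.1
```

Run:
```python
from h import *
s=capture('side'); t=capture('top'); st=sense(); print(st['eef_pos'],st['force'],st['time_s'])
a=s[235:295,300:380,::-1]; b=t[180:240,300:380,::-1]
f=lambda i:cv2.resize(i,(400,300),interpolation=cv2.INTER_CUBIC)
cv2.imwrite('pics/c8.png',np.hstack([f(b),f(a)]))
def cen(m): 
    n,l,S,c=cv2.connectedComponentsWithStats(m.astype(np.uint8)); return [(S[i,4],c[i].round(1).tolist()) for i in range(1,n) if S[i,4]>3]
for nm,im,(x0,y0) in(('side',s,(300,235)),('top',t,(300,180))):
    w=im[y0:y0+60,x0:x0+80].astype(int); R_,G,B=w[...,0],w[...,1],w[...,2]
    for k,m in(('red',(R_>130)&(G<70)&(B<70)),('green',(G>140)&(R_<90))):
        for a_,c in cen(m): px=(c[0]+x0,c[1]+y0); print(nm,k,a_,px,onz(nm,px,112 if k=='red' else 108).round(1))
```

```text
[577.12500684 -28.82783682 275.35725991] [-0.55630893 -0.11051883 -2.12114252] 15.1167
side red 6 (348.0, 260.2) [600.4 -16.3 112. ]
```

View pics/c8.png

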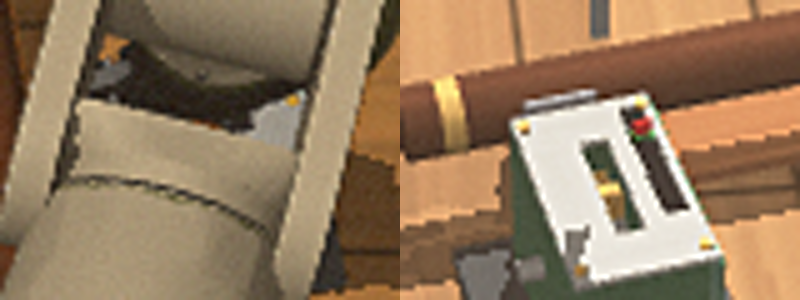

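step_arm(commands="0 -1 -2.3 0 0 0 -0.1; 0 -2 -4.6 0 0 0 -0.2; 0 -3 -7 0 0 0 -0.31; 0 -4 -9.3 0 0 0 -0.42; 0 -5 -11.7 0 0 0 -0.53; 0 -6 -14 0 0 0 -0.64; 0 -7 -16.4 0 0 0 -0.75; 0 -8 -18.7 0 0 0 -0.86; 0 -9 -21 0 0 0 -0.97; 0 -10 -23.4 0 0 0 -1.08; 0 -11 -25.8 0 0 0 -1.19; 0 -12 -28 0 0 0 -1.3; 0 -12.7 -29.74 0 0 0 -1.4; 0 -12.7 -29.74 0 0 0 -1.51; 0 -12.7 -29.74 0 0 0 -1.51; 0 -12.7 -29.74 0 0 0 -1.51; 0 -12.7 -29.74 0 0 0 -1.51; 0 -12.7 -29.74 0 0 0 -1.51; 0 -12.7 -29.74 0 0 0 -1.51; 0 -12.7 -29.74 0 0 0 -1.51")

```text
time_s: 16.78
eef_pos: [399.4, 240.7, 276.2]
ee_rot: [-0.0, 0.664, 0.747, -0.0]
force: [-1.2, -0.4, -2.6]
grip_width: 0.174
grip_force: 79.0
```

```bash
cat > k.py <<'E'
from h import *
s=capture('side'); t=capture('top'); st=sense(); print(st['eef_pos'],st['ee_rot'],st['force'],st['time_s'])
M=R.from_quat(st['ee_rot'][[1,2,3,0]]).as_matrix(); p=st['eef_pos']
print('yaw',np.arctan2(M[1,0],M[0,0]))
e=p+M@np.array([45,0,-.5]); print('eye',e)
for n in('top','side'):
    for l,P in(('key_eye',e),('peg_mid',(453.4,293.1,195)),('stand',(488.2,297.3,0)),('key_tip',p+M@np.array([0,0,88.5]))):
        print(n,l,proj(n,P).round(1),[(np.round(d['xy'],1).tolist(),round(d['score'],2)) for d in spot_point(n,l)[:4]])
E
python3 k.py
```

```text
[399.36530583 240.84084407 276.27032631] [-3.02452011e-05  6.64128710e-01  7.47618255e-01 -2.28222776e-05] [ 0.09761417  0.24676465 -1.12702334] 16.8833
yaw 1.6889370668845791
eye [394.06136856 285.52716836 276.77099725]
top key_eye [209.1 274.5] [([465.5, 285.3], 0.84)]
top peg_mid [214.  254.4] [([139.1, 200.3], 0.68), ([173.0, 324.4], 0.55)]
top stand [226.7 251.3] [([169.1, 201.7], 0.76), ([195.0, 315.0], 0.56)]
top key_tip [234.  275.4] [([431.7, 291.2], 0.56)]
side key_eye [258.6 144.5] [([262.9, 454.8], 0.73), ([256.5, 145.2], 0.59), ([344.6, 266.9], 0.52)]
side peg_mid [283.1 168. ] [([216.5, 154.5], 0.55)]
side stand [299.2 220.8] [([300.1, 220.7], 0.91), ([241.1, 210.7], 0.88), ([245.2, 361.0], 0.65), ([340.0, 186.9], 0.57)]
side key_tip [263.8 181.4] [([253.1, 407.9], 0.74)]
```

step_arm(commands="0 0 0 2.5 0 0 0; 0 0 0 5 0 0 0; 0 0 0 7.6 0 0 0; 0 0 0 7.6 0 0 0; 0 0 0 7.6 0 0 0; 0 0 0 7.6 0 0 0; 0 0 0 7.6 0 0 0; 0 0 0 7.6 0 0 0")

```text
time_s: 17.95
eef_pos: [399.8, 241.2, 201.6]
ee_rot: [0.001, 0.664, 0.748, 0.001]
force: [1.8, 0.6, -1.5]
grip_width: 0.175
grip_force: 78.9
```

```bash
python3 k.py | grep -v top
python3 - <<'E'
from h import *
s=capture('side').astype(np.float32)
b=cv2.imread('pics/side0.png')[:,:,::-1].astype(np.float32)
# changed, steel-grey pixels near eye
x0,y0,x1,y1=240,145,300,195
d=np.abs(s-b).sum(2)[y0:y1,x0:x1]; w=s[y0:y1,x0:x1]; 
g=(w.max(2)-w.min(2)<30)&(w.mean(2)>90)
for r in range(y1-y0): print(y0+r,''.join('#' if g[r,c] and d[r,c]>60 else 'o' if g[r,c] else '+' if d[r,c]>60 else '.' for c in range(x1-x0)))
E
```

```text
[399.55662013 241.09291071 201.08019808] [3.77554947e-04 6.63812422e-01 7.47898745e-01 6.26822042e-04] [-0.62640556 -0.63967163 -1.15397276] 18.05
yaw 1.6897827485851111
eye [394.2141583  285.7745168  201.59223229]
side key_eye [261.8 168.6] [([265.9, 456.7], 0.62), ([265.2, 169.0], 0.61)]
side peg_mid [283.1 168. ] [([214.5, 151.8], 0.96), ([283.5, 166.1], 0.73), ([330.5, 129.8], 0.69), ([262.9, 171.0], 0.49)]
side stand [299.2 220.8] [([242.8, 209.3], 0.91), ([339.2, 187.2], 0.68), ([298.7, 220.6], 0.63), ([244.0, 361.4], 0.29)]
side key_tip [266.8 203.7] [([253.3, 404.2], 0.82), ([266.6, 204.0], 0.49), ([261.9, 179.7], 0.34)]
145 ooooo+++++++++++++++++++++++++++++++#ooooooooooooooooooooooo
146 ooooo+++++++++++++++++++++++++++++++#oooooooooooooooooo...oo
147 oooo+++++++++++++++++++++++++++++++++oooo##ooooooooooooooooo
148 ooo#+++++++++++++++++++++++++++++++++##oo+++#ooooooooooooooo
149 ooo#++++++++++++++++++++++++++++++++++++oooo#ooooooooooooooo
150 oooo++++++++++++++++++++++++++++++++++++++###ooooooooooooooo
151 oooo+++++++++++++++++++++++++++++++++++++++++#oo.....o......
152 ooo+
[... 2086 characters left out ...]
.........+#+++++++++.........................oo...
185 ....................++++++++++...........................o..
186 ....................++++++++................................
187 .....................++++++++...............................
188 .....................+++++++++..........................o...
189 .....................+++++++++...........................o..
190 .....................++++#+.............................oo..
191 .........................++.............................oo..
192 .........................++.............................oo..
193 .........................+#.............................o...
194 .........................##............................o.o..
```

step_arm(commands="0 0 0.5 0.1 0 0 0; 0 0 1 0.1 0 0 0; 0 0 1.5 0.1 0 0 0; 0 0 2 0.1 0 0 0; 0 0 2.5 0.1 0 0 0; 0 0 3 0.1 0 0 0; 0 0 3.5 0.1 0 0 0; 0 0 4 0.1 0 0 0; 0 0 4.5 0.1 0 0 0; 0 0 4.5 0.1 0 0 0; 0 0 4.5 0.1 0 0 0")

```text
time_s: 19.42
eef_pos: [444.0, 246.3, 199.2]
ee_rot: [-0.0, 0.664, 0.748, -0.0]
force: [-0.1, -0.0, -1.1]
grip_width: 0.175
grip_force: 78.9
```

Run:
```python
from h import *
s=capture('side'); st=sense(); print(st['eef_pos'],st['force'],st['wrist_torque'])
x0,y0,x1,y1=258,150,308,185
w=s[y0:y1,x0:x1].astype(int); L=w.mean(2).astype(int); sat=w.max(2)-w.min(2)
for r in range(y1-y0): print(y0+r,''.join('%2d'%(L[r,c]//10) if sat[r,c]<30 else ' .' for c in range(x1-x0)))
print(proj('side',st['eef_pos']+np.array([-5.4,44.7,.5])),proj('side',(424.6,289.6,203)))
```

```text
[443.84271896 246.32951176 199.19689703] [-0.061873   -0.09763739 -1.29117404] [ 0.04382064  0.01940269 -0.07129989]
150 131111 6 4 5 5 4 5 4 5 5 5 4 5 4 5 4 5 4 4 5 5 5 5 4 4 5 5 4 4 5 4 4 810 6 6 6 6 5 5 4 5 912 8 8 8 8
151 1111 7 6 5 4 4 5 4 5 4 4 5 5 4 4 5 4 4 4 5 5 4 4 5 5 5 5 5 5 5 4 3 6 . 8 5 6 6 6 5 4 4 4 6 . 7 8 8 8
152  8 6 6 6 5 4 4 4 4 5 4 4 4 5 5 5 4 5 4 5 5 5 4 4 4 5 5 4 5 4 4 4 4 . . 9 5 7 7 4 5 4 4 4 5 . 7 8 8 8
153  6 6 6 6 6 . 3 4 5 5 5 4 5 4 5 4 4 5 5 5 4 4 5 5 5 5 4 5 5 5 4 3 . . . 9 5 911 5 4 5 4 4 . . 7 8 8 8
154  6 6 6 6 6 . . 3 4 4 5 4 5 5 4 5 5 5 4 4 4 5 4 5 5 5 5 5 4 4 4 . . . . 7 5 6 7 4 5 5 4 . . . 9 8 9 8
155  5 6 6 6 6 . . . 5 3 5 4 5 5 5 5 5 5 5 4 4 5 5 4 4 4 4 4 5 4 4 . . . . 4 4 5 5 5 5 4 4101212 9 7 7 7
156  4 5 7 6 6 . . . . 5 3 4 5 4 4 5 4 5 4 4 5 4 5 5 5 4 4 4 4 4 . . . . . 4 5 5 5 5 5 4 6121010 810 9 9
157  5 5 7 6 6 . . . . . 5 4 4 4 4 4 5 5 5 5 4 5 4 4 5 5 4 4 4 . . . . . 3 5 5 5 4 5 4 4 . . . . . 8 8 8
158  5 5 6 6 6 . . . . . . 5 3 4 4 4 5 5 5 5 4 4 4 5 5 5 5 4 5 . . . . . 4 5 4 5 4 4 4 . . . . . . 8 8 8
159  5 4 5 4 4 6 . . . . . . 5 4 5 4 4
[... 2047 characters left out ...]
 . . . . . . .
179  . . . . . . . . . . . . . . . 3 4 612 9 . . . . . . 712 7 3 . . . . . . 8 9 9 8 8 7 . . . . . . . .
180  . . . . . . . . . . . . . . . . 3 51211 . . . . . . 511 6 . . . . . . . 7 9 9 8 8 7 . . . . . . . .
181  . . . . . . . . . . . . . . . . 3 41211 . . . . . . 512 . . . . . . . . 9 8 8 8 8 7 . . . . . . . .
182  . . . . . . . . . . . . . . . . . .1211 . . . . . . 610 . . . . . . . .10 9 8 8 8 7 . . . . . . . .
183  . . . . . . . . . . . . . . . . . .1210 . . . . . . . . . . . . . . . . 9 8 9 9 8 7 . . . . . . . .
184  . . . . . . . . . . . . . . . . . . . . . . . . . . . . . . . . . . . . . 8 9 9 8 8 . . . . . . . .
[277.66168977 167.26313702] [272.61670662 166.8064386 ]
```

step_arm(commands="0 0 0.5 0 0 0 0; 0 0 1 0 0 0 0; 0 0 1.4 0 0 0 0; 0 0 1.4 0 0 0 0; 0 0 1.4 0.3 0 0 0; 0 0 1.4 0.6 0 0 0; 0 0 1.4 0.8 0 0 0; 0 0 1.4 0.8 0 0 0; 0 0 1.4 0.8 0 0 0; 0 0 1.4 0.8 0 0 0")

```text
time_s: 20.3
eef_pos: [457.8, 248.0, 191.4]
ee_rot: [0.0, 0.664, 0.748, 0.0]
force: [-0.6, 0.3, -2.3]
grip_width: 0.18
grip_force: 78.9
```

step_arm(commands="0 0 0 0.2 0 0 0; 0 0 0 0.4 0 0 0; 0 0 0 0.5 0 0 0; 0 0 0 0.5 0 0 0; 0 0 0 0.5 0 0 0; 0 0 0 0.5 0 0 0")

```text
time_s: 20.8
eef_pos: [458.0, 248.1, 186.6]
ee_rot: [0.0, 0.664, 0.748, 0.0]
force: [0.2, -0.2, 2.0]
grip_width: 0.176
grip_force: 79.7
```

step_arm(commands="0 0.02 0 0.35 0 0.1 0; 0 0.09 0 0.8 0 0.2 0; 0 0.2 0 1.24 0 0.3 0; 0 0.35 0 1.66 0 0.4 0; 0 0.55 0 2.07 0 0.5 0; 0 0.79 0 2.45 0 0.6 0; 0 0.79 0 2.45 0 0.6 0; 0 0.79 0 2.45 0 0.6 0; 0 0.79 0 2.45 0 0.6 0; 0 0.79 0 2.45 0 0.6 0")

```text
time_s: 21.63
eef_pos: [456.8, 256.0, 162.0]
ee_rot: [-0.22, 0.634, 0.715, 0.195]
force: [-0.3, -0.4, -1.9]
grip_width: 0.179
grip_force: 79.3
```

step_arm(commands="0.25 0 0 0 0 0 0; 0.3 0 0 0 0 0 0; 0.4 0 0 0 0 0 0; 0.5 0 0 0 0 0 0; 0.5 0 0 0 0 0 0; 0.5 0 0 0 0 0 0; 0.5 0 0 -1 0 0 0; 0.5 0 0 -3 0 0 0; 0.5 0 0 -6 0 0 0; 0.5 0 0 -9 0 0 0; 0.5 0 0 -12 0 0 0; 0.5 0 0 -14 0 0 0; 0.5 0 0 -14 0 0 0; 0.5 0 0 -14 0 0 0; 0.5 0 0 -14 0 0 0")

```text
time_s: 22.88
eef_pos: [465.9, 177.5, 276.7]
ee_rot: [-0.221, 0.634, 0.714, 0.196]
force: [0.1, 0.3, -0.5]
grip_width: 0.495
grip_force: 0.0
```

```bash
python3 k.py
```

```text
[465.79364495 177.77980676 276.47391089] [-0.2218351   0.63410192  0.71446959  0.1955432 ] [ 0.09333076 -0.80895854 -0.29884051] 22.9833
yaw 1.6891272228560277
eye [461.44479067 214.36956852 302.31045092]
top key_eye [237.8 245.1] [([209.9, 255.1], 0.68), ([466.1, 283.5], 0.53), ([341.0, 216.3], 0.39)]
top peg_mid [214.  254.4] [([174.8, 325.0], 0.87), ([143.3, 199.4], 0.77), ([212.8, 252.2], 0.76)]
top stand [226.7 251.3] [([169.3, 201.5], 0.93), ([225.3, 251.2], 0.87), ([191.9, 311.8], 0.67), ([262.8, 291.0], 0.4)]
top key_tip [238.9 251.5] [([192.6, 262.7], 0.74), ([425.8, 174.9], 0.66), ([434.8, 289.5], 0.6)]
side key_eye [283.3 147.3] [([285.4, 170.5], 0.46), ([375.5, 214.7], 0.44)]
side peg_mid [283.1 168. ] [([328.8, 132.4], 0.78), ([217.1, 154.4], 0.68), ([284.0, 163.5], 0.67)]
side stand [299.2 220.8] [([243.8, 209.1], 0.84), ([301.0, 218.4], 0.72), ([378.1, 214.1], 0.65), ([336.5, 189.6], 0.57)]
side key_tip [285.5 177.8] [([251.3, 406.3], 0.75), ([279.5, 179.2], 0.61)]
```

step_arm(commands="0.5 -2 0 -4 0 0 0; 0.5 -4 0 -8 0 0 0; 0.5 -4 0 -8 0 0 0; 0.5 -4 0 -8 0 0 0; 0.5 -4 0 -8 0 0 0; 0.5 -4 0 -8 0 0 0; 0.5 -4 0 -8 0 0 0; 0.5 -4 0 -8 0 0 0; 0.5 -4 0 -8 0 0 0; 0.5 -4 0 -8 0 0 0; 0.5 -4 0 -8 0 0 0; 0.5 -4 0 -8 0 0 0; 0.5 -4 0 -8 0 0 0; 0.5 -4 0 -8 0 0 0; 0.5 -4 0 -8 0 0 0; 0.5 -4 0 -8 0 0 0; 0.5 -4 0 -8 0 0 0; 0.5 -4 0 -8 0 0 0; 0.5 -4 0 -8 0 0 0; 0.5 -4 0 -8 0 0 0")

```text
time_s: 25.05
eef_pos: [475.6, 99.7, 320.8]
ee_rot: [-0.221, 0.634, 0.714, 0.196]
force: [-0.1, -0.6, -0.2]
grip_width: 0.5
grip_force: 0.0
```

Run:
```python
from h import *
s=capture('side'); t=capture('top'); print(sense()['time_s'],sense()['force'])
for l in('key_eye','key_tip','key_grip'):
  for n in('top','side'): print(l,n,[(np.round(d['xy'],1).tolist(),round(d['score'],2)) for d in spot_point(n,l)[:4]])
print('expected eye',proj('top',(452,293,186.5)),proj('side',(452,293,186.5)))
for nm,im,(x0,y0,w,h) in(('side',s,(335,245,25,25)),('top',t,(315,195,50,25))):
    W=im[y0:y0+h,x0:x0+w].astype(int)
    red=(W[...,0]-np.maximum(W[...,1],W[...,2])>60)&(W[...,1]<80); gr=W[...,1]-np.maximum(W[...,0],W[...,2])>50
    print(nm)
    for r in range(h):
        if (red|gr)[r].any(): print(y0+r,''.join('R' if red[r,c] else 'G' if gr[r,c] else '.' for c in range(w)))
```

```text
25.15 [-0.19882508  0.47893492 -0.0184476 ]
key_eye top [([212.8, 254.5], 0.73), ([465.0, 284.5], 0.72)]
key_eye side [([263.0, 456.1], 0.93), ([282.9, 170.5], 0.45)]
key_tip top [([197.3, 264.3], 0.74), ([435.6, 290.5], 0.56)]
key_tip side [([251.5, 406.4], 0.89), ([278.6, 180.8], 0.49), ([315.4, 384.9], 0.49)]
key_grip top [([220.3, 255.4], 0.72), ([461.0, 293.0], 0.6)]
key_grip side [([300.8, 220.8], 0.65), ([239.0, 451.7], 0.63)]
expected eye [214.72038157 255.30601455] [282.85207664 170.64583398]
side
259 ............RRR..........
260 ............RRR..........
261 ............RR.G.........
top
```

step_arm(commands="0.5 0 -4 0 0 0 0; 0.5 0 -8 0 0 0 0; 0.5 0 -12 0 0 0 0; 0.5 0 -15 0 0 0 0; 0.5 0 -15 0 0 0 0; 0.5 0 -15 0 0 0 0; 0.5 0 -15 0 0 0 0; 0.5 0 -15 0 0 0 0; 0.5 0 -15 0 0 0 0; 0.5 0 -15 0 0 0 0")

```text
time_s: 26.28
eef_pos: [327.1, 81.9, 320.6]
ee_rot: [-0.221, 0.634, 0.715, 0.196]
force: [-0.4, -0.4, -0.0]
grip_width: 0.509
grip_force: 0.0
```

Run:
```python
from h import *
t=capture('top'); b=cv2.imread('pics/top0.png')[:,:,::-1]; print(sense()['time_s'],sense()['eef_pos'])
for im in(b,t):
    x0,y0,w,h=320,198,40,20
    W=im[y0:y0+h,x0:x0+w].astype(int)
    red=(W[...,0]-np.maximum(W[...,1],W[...,2])>60)&(W[...,1]<80); gr=W[...,1]-np.maximum(W[...,0],W[...,2])>50
    for r in range(h):
        if (red|gr)[r].any(): print(y0+r,''.join('R' if red[r,c] else 'G' if gr[r,c] else '.' for c in range(w)))
```

```text
26.3333 [326.94757123  81.95615725 320.63204606]
203 .....................R..................
204 ....................RR..................
205 ...........G.........R..................
206 ..........GGG........R..................
207 ...........GG...........................
208 ...........GG...........................
212 .....................RR.................
213 ....................RRR.................
214 ....................RRR.................
215 ....................RRR.................
205 ...........RG...........................
206 ...........R............................
```

```bash
python3 -c "
from rig import *
print(finish_job())"
```

```text
the job is handed in; nothing more can be done
None
```

I turned the star wheel four teeth with the key's blade, hung the key by its eye on the grey stand's peg, let go, and handed the job in at about 26 s. The last camera readings put the pointer over the green band and the key's eye where it should hang on the peg, but the hand-in call returned no verdict.

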